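Heft the parts tins and fetch the loaded one

ROBOT

A 6-joint arm with a two-finger parallel gripper is mounted at the origin on the work surface. World frame = base frame: x ahead of the robot, y to its left, z up, the work surface at z = 0. Lengths are in mm, angles in rad, forces in N, time in s.
With the tool pointing down it reaches from about 350 to 975 mm from the base axis. Payload 7.1 kg.
Tool frame: the origin (TCP) lies at the very end of the fingers, on their centre line; the grasp point (between the pads) lies tcp_to_grasp behind it (tcp_to_grasp is the distance from the TCP to the grasp point, in mm); z points along the fingers, x is the direction in which the jaws open and shut, and the axes are right-handed (so a half turn about z gives the same grasp; the last joint's range is limited). The gripper opens to 88 mm and grips with 3 to 60 N. Pads are 20 mm wide; open, the fingers measure 115 mm over their backs; the gripper's body (75 mm by 178 mm) begins 61 mm behind the grasp point.
Start: joints at [-1.172, 0.423, 1.63, -0, 1.089, -0.019], TCP at [253.609, -571.215, 222.675] pointing down, gripper open.
Joint ranges: [-3, 3], [-0.9, 2.11], [0.09, 2.58], [-1.31, 4.45], [0.11, 2.69], [-2.54, 2.54]. Speed limits (rad/s): [2.39, 2.39, 3.01, 3.14, 3.14, 3.14].

INTERFACE

Orientations are given as a rotation vector (axis times angle).
In Python, from workcell import get_obs, get_image, close_job, recognise, mark_of, tcp_to_grasp gives the robot as it stands. The module is installed in compiled form; this text tells all that it offers.
- The arm moves only by the tool move_arm, never from a script. Its argument "motion" is a list of rows, each a list of 7 numbers: the shift along the world's x, y, z in mm, then the turn, a rotation vector about the world's x, y, z in rad, then the finger opening in mm, from 0 to 87.8. A call has 1 to 5 rows; each row is the pose to reach, as a shift and turn from the pose commanded when the call began; what a row does not reach only later rows make up. A row lasts 1/12 s, in which the tool goes at most 41.7 mm and 7.16 degrees, less where a joint would pass 70% of its speed; a pose out of reach is approached as far as the arm can. A call with a gripper value outside its range is refused whole. The fingers move at their own pace and stop on an object; the grip force is fixed at half the most. Time passes only in rows, so rows that repeat a pose let the fingers close. It gives the time, the measured TCP pose, the force and the opening at its end, in the units of the state.
- get_obs(): the state, without advancing time (a new reading comes with each control period).
- get_image(name): name is "side" or "top"; returns a dict with "color" (480x640x3 uint8, red, green, blue), "mtx" (3x3 intrinsics, pixels), "k1" (the pictures are not rectified: a ray, as slopes to the right and down, at radius r is drawn at 1 + k1 r^2 times it, then the intrinsics apply), "camera_from_world" (4x4, takes a point from world to camera coordinates). Camera axes: x right, y up, looking along -z (the intrinsics and any distortion apply to the point x, -y, -z); pixel columns grow to the right and rows downward; lengths in mm; the calibration is good to about 2 mm. A picture is of the moment at which its call begins. There is no depth.
- close_job(): hands the job in, once; it reports no verdict.
Trained networks look in a picture, given as the dict that the camera call returned (one of the last four; its "shot" number tells which), for a name from the list of things; names that differ only in an ending like _2 or _b are one class to them, and where a whole thing is asked for, a point or a joint stands for the part that bears it (a point fixed in the world has none). Each returns a list of dicts, best first, with "p" (0 to 1); they miss things now and then, are a little off and sometimes report something else, mostly with a low value. They report only what shows in the picture. A call takes as long as a camera call. They do not tell look-alikes from the thing itself.
- recognise(picture, label): "bbox" ([centre column, centre row, width, height] in pixels, round what is visible of it).
- mark_of(picture, label): "location" ([row, column] in pixels: a listed point, or the origin of a listed thing).
The state is a dict: "t": time; "qpos": joint angles; "qvel": joint speeds; "joint_torque": joint torques, N m; "ee_pos": TCP position; "orientation": TCP orientation; "ft_force": force on the tool from outside, world axes, zero at the start; "moment": the same for the moment, N m; "width": finger opening in mm.
Only numpy, scipy, OpenCV 4.12 (cv2) and the standard library are available. Lean on these libraries where they do the work, as an engineer would, in place of code of your own. Each camera call takes 0.05 s, during which the arm holds its last target. There are 200 camera calls.

TASK

Four look-alike closed parts tins stand in the open drawer of the red chest, and only one is loaded and clearly heavier: lift them to find it. Set that tin down upright inside the steel drip tray, without dropping it, then push the drawer fully shut with the other three still standing upright in it. Do not knock over any tin, and do not shift or tip the other things on the bench.

Things in the scene. Friction and masses are not known exactly. Their poses are not given: they have to be found in the camera images.
- tin_a: Closed parts tin, one of four alike: blue steel box 64 (its x) x 100 (its y) x 60 mm high. Origin: centre of underside. Fixed black arch handle on the lid: bar along the tin's y, centred, 82 mm long, 12 wide, 10 thick, mid-height 89 mm above the origin, 24 mm free under it, feet 66 mm apart. Any one tin is loaded: 0.55 to 0.8 kg in all, contents packed centrally; the others are about 0.2 kg each.
- tin_b: Closed parts tin with handle, alike in all outward ways to tin_a (same sizes, origin and axes); it may be the loaded one or a light one.
- tin_c: Closed parts tin with handle, alike in all outward ways to tin_a (same sizes, origin and axes); it may be the loaded one or a light one.
- tin_d: Closed parts tin with handle, alike in all outward ways to tin_a (same sizes, origin and axes); it may be the loaded one or a light one.
- chest: Red steel drawer chest fixed to the bench, 270 mm deep (its x), 330 wide (its y), 145 high. Origin: on the bench under the middle of its front face, so the chest fills x = 0 to 270 mm of its frame. The open front looks to -x, towards the robot; the drawer slides out along the chest's -x. With the drawer open all four tins stand clear of the chest's top.
- drawer (a joint): How far the drawer is out, in m: 0 = fully shut, 0.25 = fully out; starts 0.22 to 0.25. Friction about 2.5 N; stays where it is left. Inner floor 22 mm above the bench, 235 mm long, 270 wide, side walls up to 78 mm above the bench. Front panel 302 mm wide, 12 thick, from 16 to 128 mm above the bench; shut, its back meets the chest's front.
- drawer_pull (a point): Middle of the front edge of the drawer's aluminium pull, a lip 220 mm wide and 12 mm high across the panel, its middle 118 mm above the bench; it stands 12 mm forward of the panel's front. Moves with the drawer; axes as the chest's, so the drawer is shut by pushing along +x of the chest.
- drip_tray: Empty steel tray fixed on the bench, 190 mm (its x) by 150 mm (its y) by 20 mm high, walls and floor 4 mm thick. Origin: centre of its underside; the inner floor is 4 mm above the origin. It stands to the left or right of the drawer.
- spray_can: Bystander: upright white and blue spray can, 60 mm in diameter, 190 mm high. Origin: centre of its underside. It stands close beside the drawer.
- oil_bottle: Bystander: upright yellow oil bottle with a black band and cap, 62 mm in diameter, 185 mm high. Origin: centre of its underside. It stands close beside the drawer.
- stator_cover: Bystander: round alternator cover with copper windings, lying flat, 144 mm in diameter, 50 mm high. Origin: centre of its underside. It stands on the other side of the drawer from the tray.
- barrel: Bystander: finned engine cylinder, 90 mm square, 144 mm high with its studs. Origin: centre of its underside. It stands by the chest's front corner, on the robot's right.
Not all that is in view belongs to the job. Leave any brown, green or purple look-alike of the tin_b alone.

How it is judged (in metres and radians):
On the way:
1. the loaded tin stands upright in the drip tray (((x of tin_a in the frame of drip_tray between -0.065 and 0.065 m and y of tin_a in the frame of drip_tray between -0.045 and 0.045 m and z of tin_a in the frame of drip_tray below 0.01 m and angle between tin_a's own z axis and vertical below 0.06 rad and contact force between tin_a and drip_tray above 4 N) or (x of tin_b in the frame of drip_tray between -0.065 and 0.065 m and y of tin_b in the frame of drip_tray between -0.045 and 0.045 m and z of tin_b in the frame of drip_tray below 0.01 m and angle between tin_b's own z axis and vertical below 0.06 rad and contact force between tin_b and drip_tray above 4 N) or (x of tin_c in the frame of drip_tray between -0.065 and 0.065 m and y of tin_c in the frame of drip_tray between -0.045 and 0.045 m and z of tin_c in the frame of drip_tray below 0.01 m and angle between tin_c's own z axis and vertical below 0.06 rad and contact force between tin_c and drip_tray above 4 N) or (x of tin_d in the frame of drip_tray between -0.065 and 0.065 m and y of tin_d in the frame of drip_tray between -0.045 and 0.045 m and z of tin_d in the frame of drip_tray below 0.01 m and angle between tin_d's own z axis and vertical below 0.06 rad and contact force between tin_d and drip_tray above 4 N))), for 0.2 s.
At the end, for the whole second after the job is handed in: The loaded tin rests upright (within 0.06 rad) with its underside on the drip tray's floor, wholly inside the rim and carrying its weight on it (over 4 N); the other three tins stand upright (within 0.08 rad) on the floor of the drawer; the drawer is shut to within 6 mm; all tins are at rest (((x of tin_a in the frame of drip_tray between -0.065 and 0.065 m and y of tin_a in the frame of drip_tray between -0.045 and 0.045 m and z of tin_a in the frame of drip_tray below 0.01 m and angle between tin_a's own z axis and vertical below 0.06 rad and contact force between tin_a and drip_tray above 4 N and (x of tin_b in the frame of chest between 0 and 0.245 m and y of tin_b in the frame of chest between -0.13 and 0.13 m and z of tin_b in the frame of chest between 0.012 and 0.03 m and angle between tin_b's own z axis and vertical below 0.08 rad) and (x of tin_c in the frame of chest between 0 and 0.245 m and y of tin_c in the frame of chest between -0.13 and 0.13 m and z of tin_c in the frame of chest between 0.012 and 0.03 m and angle between tin_c's own z axis and vertical below 0.08 rad) and (x of tin_d in the frame of chest between 0 and 0.245 m and y of tin_d in the frame of chest between -0.13 and 0.13 m and z of tin_d in the frame of chest between 0.012 and 0.03 m and angle between tin_d's own z axis and vertical below 0.08 rad)) or (x of tin_b in the frame of drip_tray between -0.065 and 0.065 m and y of tin_b in the frame of drip_tray between -0.045 and 0.045 m and z of tin_b in the frame of drip_tray below 0.01 m and angle between tin_b's own z axis and vertical below 0.06 rad and contact force between tin_b and drip_tray above 4 N and (x of tin_a in the frame of chest between 0 and 0.245 m and y of tin_a in the frame of chest between -0.13 and 0.13 m and z of tin_a in the frame of chest between 0.012 and 0.03 m and angle between tin_a's own z axis and vertical below 0.08 rad) and (x of tin_c in the frame of chest between 0 and 0.245 m and y of tin_c in the frame of chest between -0.13 and 0.13 m and z of tin_c in the frame of chest between 0.012 and 0.03 m and angle between tin_c's own z axis and vertical below 0.08 rad) and (x of tin_d in the frame of chest between 0 and 0.245 m and y of tin_d in the frame of chest between -0.13 and 0.13 m and z of tin_d in the frame of chest between 0.012 and 0.03 m and angle between tin_d's own z axis and vertical below 0.08 rad)) or (x of tin_c in the frame of drip_tray between -0.065 and 0.065 m and y of tin_c in the frame of drip_tray between -0.045 and 0.045 m and z of tin_c in the frame of drip_tray below 0.01 m and angle between tin_c's own z axis and vertical below 0.06 rad and contact force between tin_c and drip_tray above 4 N and (x of tin_a in the frame of chest between 0 and 0.245 m and y of tin_a in the frame of chest between -0.13 and 0.13 m and z of tin_a in the frame of chest between 0.012 and 0.03 m and angle between tin_a's own z axis and vertical below 0.08 rad) and (x of tin_b in the frame of chest between 0 and 0.245 m and y of tin_b in the frame of chest between -0.13 and 0.13 m and z of tin_b in the frame of chest between 0.012 and 0.03 m and angle between tin_b's own z axis and vertical below 0.08 rad) and (x of tin_d in the frame of chest between 0 and 0.245 m and y of tin_d in the frame of chest between -0.13 and 0.13 m and z of tin_d in the frame of chest between 0.012 and 0.03 m and angle between tin_d's own z axis and vertical below 0.08 rad)) or (x of tin_d in the frame of drip_tray between -0.065 and 0.065 m and y of tin_d in the frame of drip_tray between -0.045 and 0.045 m and z of tin_d in the frame of drip_tray below 0.01 m and angle between tin_d's own z axis and vertical below 0.06 rad and contact force between tin_d and drip_tray above 4 N and (x of tin_a in the frame of chest between 0 and 0.245 m and y of tin_a in the frame of chest between -0.13 and 0.13 m and z of tin_a in the frame of chest between 0.012 and 0.03 m and angle between tin_a's own z axis and vertical below 0.08 rad) and (x of tin_b in the frame of chest between 0 and 0.245 m and y of tin_b in the frame of chest between -0.13 and 0.13 m and z of tin_b in the frame of chest between 0.012 and 0.03 m and angle between tin_b's own z axis and vertical below 0.08 rad) and (x of tin_c in the frame of chest between 0 and 0.245 m and y of tin_c in the frame of chest between -0.13 and 0.13 m and z of tin_c in the frame of chest between 0.012 and 0.03 m and angle between tin_c's own z axis and vertical below 0.08 rad))) and value of joint drawer below 0.006 m and linear speed of each of tin_a, tin_b, tin_c, tin_d below 0.02 m/s); the robot touches nothing.
It fails at once if a tin is tipped over (more than 0.6 rad) (angle between any of tin_a, tin_b, tin_c, tin_d's own z axis and vertical above 0.6 rad).
It fails at once if a tin is dropped or slammed into the drip tray (comes down at over 0.5 m/s, as from a fall of more than about 13 mm) ((horizontal distance between tin_a and drip_tray below 0.09 m and z of tin_a in the frame of drip_tray below 0.03 m and linear speed of tin_a above 0.5 m/s) or (horizontal distance between tin_b and drip_tray below 0.09 m and z of tin_b in the frame of drip_tray below 0.03 m and linear speed of tin_b above 0.5 m/s) or (horizontal distance between tin_c and drip_tray below 0.09 m and z of tin_c in the frame of drip_tray below 0.03 m and linear speed of tin_c above 0.5 m/s) or (horizontal distance between tin_d and drip_tray below 0.09 m and z of tin_d in the frame of drip_tray below 0.03 m and linear speed of tin_d above 0.5 m/s)).
It fails at once if a bystander is shifted by more than 25 mm or tipped by more than 0.3 rad (distance of any of spray_can, oil_bottle, stator_cover, barrel from where it was at the start of the episode above 0.025 m or angle between any of spray_can, oil_bottle, stator_cover, barrel's own z axis and vertical above 0.3 rad).
It also fails if it takes over 67 s, if anything falls off the work surface, if the arm or the gripper's body presses on something with over 40 N, if the wrist force passes 120 N, or if a joint passes its speed limit or range.

## Working session

There is one attempt and no reset: what is moved stays moved. The work goes in short steps, Python scripts to look and compute and a tool call to move; the robot and the scene stay as the last step left them, time stands still between calls to the robot, and variables do not carry over. Pictures are saved under pics/ and viewed, about 8 in all and at most 12, crops included, and the job is handed in when it is done.

Besides the shell and the picture viewer there is one more tool, called after "Call:" as a command line: name --pt "numbers of a row" for each row, then --argument value for the rest. move_arm: Moves the arm, as the interface text tells. Its arguments: {"type":"object","properties":{"motion":{"type":"array"}},"required":["motion"]}

```bash
mkdir -p pics; cat > h.py <<'E'
import numpy as np, cv2
from workcell import *
def ray(im,u,v):
    K=im["mtx"];d=np.array([(u-K[0,2])/K[0,0],(v-K[1,2])/K[1,1]]);s=d.copy()
    for _ in range(20): s=d/(1+im["k1"]*(s@s))
    T=np.array(im["camera_from_world"]);R=T[:3,:3];c=-R.T@T[:3,3]
    return c,R.T@np.array([s[0],-s[1],-1])
def atz(im,u,v,z):
    c,r=ray(im,u,v);return c+r*(z-c[2])/r[2]
def proj(im,p):
    T=np.array(im["camera_from_world"]);q=T[:3,:3]@np.array(p,float)+T[:3,3];s=np.array([q[0],-q[1]])/-q[2]
    s=s*(1+im["k1"]*(s@s));K=im["mtx"];return np.array([K[0,0]*s[0]+K[0,2],K[1,1]*s[1]+K[1,2]])
def save(im,n): cv2.imwrite("pics/"+n,im["color"][:,:,::-1])
E
python3 - <<'E'
from h import *
o=get_obs();print(o["t"],o["ee_pos"],o["orientation"],o["ft_force"],o["width"],tcp_to_grasp)
np.set_printoptions(precision=1,suppress=True)
for n in("top","side"):
    im=get_image(n);save(im,n+"0.png");print(n,ray(im,320,240),im["mtx"][0,0])
    for l in["tin_a","chest","drawer","drawer_pull","drip_tray","spray_can","oil_bottle","stator_cover","barrel"]:
        z={"drawer_pull":118,"tin_a":22}.get(l,0)
        print(l,[(np.round(m["location"]).tolist(),round(m["p"],2),atz(im,m["location"][1],m["location"][0],z)[:2]) for m in mark_of(im,l)[:6]])
        if l in("tin_a","drip_tray"):print([(np.round(m["bbox"]).tolist(),round(m["p"],2)) for m in recognise(im,l)[:6]])
E
```

```text
0.0 [ 253.41666997 -570.71352413  221.91187924] [-2.63315585e+00  1.71194128e+00  1.94060262e-03] [ 0.03613524 -0.27990818 -0.59871047] 87.5233336148319 18.700000000000003
top (array([374.1,  26.4, 943. ]), array([ 0.2, -0. , -1. ])) 436.5260731122779
tin_a [([150.0, 172.0], 0.98, array([723.9, 333.6])), ([327.0, 329.0], 0.96, array([353.7, -23.9])), ([196.0, 333.0], 0.81, array([634.9, -25. ])), ([322.0, 212.0], 0.8, array([355.1, 217.2])), ([227.0, 271.0], 0.79, array([559.2, 106.9])), ([368.0, 143.0], 0.75, array([259.5, 351.2]))]
[([134.0, 373.0, 49.0, 62.0], 0.92), ([170.0, 142.0, 66.0, 47.0], 0.9), ([268.0, 226.0, 56.0, 46.0], 0.86), ([338.0, 190.0, 46.0, 38.0], 0.83), ([330.0, 236.0, 50.0, 42.0], 0.81), ([332.0, 329.0, 54.0, 60.0], 0.79)]
chest [([162.0, 309.0], 0.76, array([718.7,  30.3])), ([243.0, 391.0], 0.44, array([ 537.9, -157.3]))]Traceback (most recent call last):
  File "<stdin>", line 8, in <module>
ValueError: it knows: barrel, chest, drawer_pull, drip_tray, oil_bottle, spray_can, stator_cover, tin
```

```bash
python3 - <<'E'
from h import *
np.set_printoptions(precision=1,suppress=True)
for n in("top","side"):
    im=get_image(n);save(im,n+"0.png");print(n,*ray(im,320,240),im["mtx"][0,0])
    for l in["tin","chest","drawer_pull","drip_tray","spray_can","oil_bottle","stator_cover","barrel"]:
        z={"drawer_pull":118,"tin":22}.get(l,0)
        print(l,[(np.round(m["location"]).tolist(),round(m["p"],2),atz(im,m["location"][1],m["location"][0],z)[:2]) for m in mark_of(im,l)[:8]])
E
```

```text
top [374.1  26.4 943. ] [ 0.2 -0.  -1. ] 436.5260731122779
tin [([224.0, 272.0], 0.97, array([565.7, 104. ])), ([237.0, 325.0], 0.95, array([542.6,  -9.9])), ([331.0, 327.0], 0.94, array([345. , -19.8])), ([194.0, 336.0], 0.92, array([637.8, -31.9])), ([321.0, 214.0], 0.81, array([358.6, 214.8])), ([184.0, 278.0], 0.64, array([656.7,  96.5])), ([366.0, 141.0], 0.64, array([264.3, 354.5]))]
chest [([163.0, 309.0], 0.9, array([715.7,  29.2]))]
drawer_pull [([267.0, 293.0], 0.84, array([464.6,  52.7]))]
drip_tray [([263.0, 452.0], 0.81, array([ 498.8, -292.5]))]
spray_can [([235.0, 206.0], 0.59, array([541.3, 247.9]))]
oil_bottle [([247.0, 393.0], 0.85, array([ 529.1, -161.6]))]
stator_cover [([225.0, 141.0], 0.72, array([557.3, 391.4])), ([180.0, 277.0], 0.39, array([671.8, 100.2]))]
barrel [([173.0, 412.0], 0.72, array([ 701. , -205.1]))]
side [-172.7  738.4  741.1] [ 0.6 -0.6 -0.6] 558.4977550478745
tin [([244.0, 239.0], 0.93, array([662.4,  88.9])), ([346.0, 289.0], 0.89, array([352.6, 240.6])), ([230.0, 286.0], 0.84, array([623.4, -22.1])), ([285.0, 378.0], 0.62, array([340.1,  -4.9])), ([289.0, 130.0], 0.61, array([704.7, 344.8]))]
chest [([229.0, 349.0], 0.18, array([ 539.2, -153.3]))]
drawer_pull [([235.0, 312.0], 0.58, array([466. ,  56.6])), ([230.0, 353.0], 0.34, array([417.1, -13.2]))]
drip_tray [([211.0, 400.0], 0.81, array([ 495. , -303.3])), ([230.0, 286.0], 0.73, array([649.9, -48.2])), ([246.0, 236.0], 0.61, array([687.2,  78.8]))]
spray_can [([310.0, 219.0], 0.85, array([541.5, 249.5])), ([208.0, 403.0], 0.26, array([ 498.5, -320.2]))]
oil_bottle [([229.0, 354.0], 0.89, array([ 529.8, -159.4])), ([230.0, 285.0], 0.57, array([650.8, -44.4]))]
stator_cover [([345.0, 151.0], 0.67, array([559.2, 393.9]))]
barrel [([200.0, 316.0], 0.94, array([ 691.7, -199.6]))]
```

View pics/top0.png

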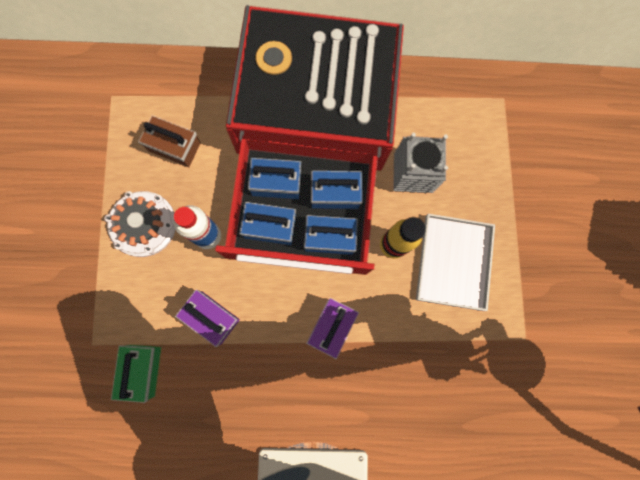

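View pics/side0.png

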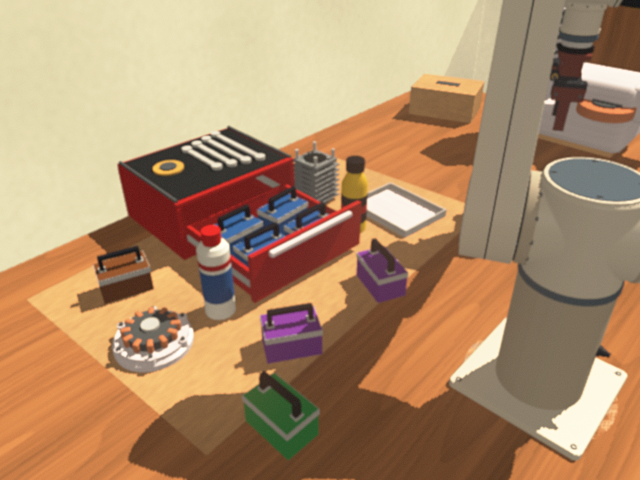

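The top view shows four blue tins in the drawer at about (275,175), (336,187), (267,221) and (331,233). The tray is at (455,262), the bottle at (400,240) and the can at (195,228). The brown, green and purple tins are decoys. The side view agrees. Next I'll fit the poses from the colour masks.

```bash
cat > fit.py <<'E'
from h import *
from scipy.optimize import minimize
def hull_fit(im,mask,pts,p0):
    S=4
    h=cv2.convexHull(cv2.findNonZero(mask.astype(np.uint8))).astype(np.float32)+0.0
    def cost(p):
        c,s=np.cos(p[2]/100),np.sin(p[2]/100)
        P=np.array([proj(im,[p[0]+c*a-s*b,p[1]+s*a+c*b,z]) for a,b,z in pts],np.float32)
        q=cv2.convexHull(P); A=cv2.intersectConvexConvex(q,h)[0]
        return -A/(cv2.contourArea(q)+cv2.contourArea(h)-A)
    r=min((minimize(cost,[p0[0]+d,p0[1],p0[2]*100],method="Nelder-Mead",options=dict(initial_simplex=[[p0[0]+d+a,p0[1]+b,p0[2]*100+e] for a,b,e in((0,0,0),(8,0,0),(0,8,0),(0,0,8))])) for d in(-4,4)),key=lambda r:r.fun)
    return r.x/[1,1,100],-r.fun
def box(x,y,z0,z1): return [(a*x/2,b*y/2,z) for a in(-1,1) for b in(-1,1) for z in(z0,z1)]
def tins(im,guess):
    hsv=cv2.cvtColor(im["color"],cv2.COLOR_RGB2HSV)
    m=((hsv[...,0]>98)&(hsv[...,0]<122)&(hsv[...,1]>110)&(hsv[...,2]>40)).astype(np.uint8)
    n,lab,st,ce=cv2.connectedComponentsWithStats(m)
    out=[]
    for g in guess:
        c=proj(im,[*g,82]); mm=np.zeros_like(m)
        for i in range(1,n):
            if st[i,4]>15 and abs(ce[i]-c)[0]<30 and abs(ce[i]-c)[1]<23: mm|=(lab==i).astype(np.uint8)
        out.append((hull_fit(im,mm,box(64,100,22,82),(*g,-0.05)),st[:0]))
    return [o[0] for o in out]
E
python3 - <<'E'
from fit import *
np.set_printoptions(precision=3,suppress=True)
im=get_image("top")
g=[atz(im,u,v,82)[:2] for u,v in((274,178),(337,190),(267,224),(331,236))]
R=tins(im,g); print(*R,sep="\n")
tray=np.array([atz(im,u,v,20)[:2] for u,v in((427,215),(494,222),(488,309),(418,300))]);print(tray,tray.mean(0))
print("pull",atz(im,238,261,118),atz(im,352,269,118))
v=im["color"].copy()
big=cv2.resize(v[120:320,200:510],None,fx=2.5,fy=2.5,interpolation=cv2.INTER_CUBIC)
def seg(p,pts,col):
    c,s=np.cos(p[2]),np.sin(p[2])
    P=np.array([proj(im,[p[0]+c*a-s*b,p[1]+s*a+c*b,z]) for a,b,z in pts]);P=(P-[200,120])*2.5+0.75
    cv2.polylines(big,[np.round(P*8).astype(int)],True,col,1,cv2.LINE_AA,3)
r=lambda x,y,z:[(-x/2,-y/2,z),(x/2,-y/2,z),(x/2,y/2,z),(-x/2,y/2,z)]
for p,_ in R: seg(p,r(64,100,82),(255,255,0)); seg(p,r(12,82,116),(0,255,0))
seg((497,-297,-.05),r(190,150,20),(0,255,255))
cv2.imwrite("pics/fit.png",big[:,:,::-1])
E
```

```text
(array([656.848,  99.395,   0.031]), np.float64(0.9217883533011179))
(array([638.053, -28.163,  -0.017]), np.float64(0.9392298732156193))
(array([557.893, 107.696,  -0.1  ]), np.float64(0.9267790955987919))
(array([540.371, -19.243,  -0.026]), np.float64(0.952956431462499))
[[ 599.884 -232.189]
 [ 589.937 -380.965]
 [ 400.239 -360.788]
 [ 414.622 -210.846]] [ 501.171 -296.197]
pull [472.565 157.133 118.   ] [464.863 -59.47  118.   ]
```

View pics/fit.png

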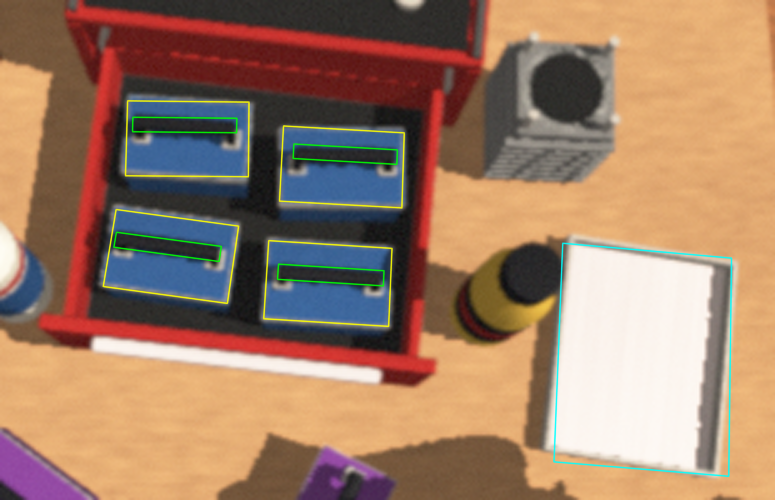

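The fitted outlines match the picture. Tin poses (x, y, yaw):

| Tin | x (mm) | y (mm) | yaw (rad) |
|---|---|---|---|
| T1 | 657 | 99 | .03 |
| T2 | 638 | -28 | -.02 |
| T3 | 558 | 108 | -.10 |
| T4 | 540 | -19 | -.03 |

The tray is centred near (501,-296) with yaw about -.10. I'll go to T4 first.

Call:
move_arm --pt "19 36 0 0 0 0.12 40" --pt "38 72 0 0 0 0.24 40" --pt "57 107 0 0 0 0.36 40" --pt "76 143 0 0 0 0.48 40" --pt "94 178 0 0 0 0.6 40"

```text
t: 1.57
ee_pos: [348.1, -391.6, 222.7]
orientation: [3.024, -0.85, 0.0]
ft_force: [0.7, 0.2, -0.0]
width: 58.0
```

Call:
move_arm --pt "19 36 0 0 0 0.11 40" --pt "38 72 0 0 0 0.22 40" --pt "57 107 0 0 0 0.32 40" --pt "76 143 0 0 0 0.42 40" --pt "94 178 0 0 0 0.527 40"

```text
t: 1.98
ee_pos: [442.4, -213.4, 223.0]
orientation: [3.141, -0.033, 0.001]
ft_force: [0.2, -1.3, 0.4]
width: 39.8
```

Call:
move_arm --pt "19 36 0 0 0 0 40" --pt "37 73 0 0 0 0 40" --pt "56 109 0 0 0 0 40" --pt "74 146 0 0 0 0 40" --pt "92 182 0 0 0 0 40"

```text
t: 2.4
ee_pos: [534.3, -31.1, 222.9]
orientation: [3.141, -0.041, 0.001]
ft_force: [0.5, -1.6, -0.3]
width: 40.1
```

Call:
move_arm --pt "6 12 0 0 0 0 40" --pt "6 12 -30 0 0 0 40" --pt "6 12 -60 0 0 0 40" --pt "6 12 -80 0 0 0 40" --pt "6 12 -80 0 0 0 40"

```text
t: 2.82
ee_pos: [536.6, -21.2, 139.0]
orientation: [-3.141, 0.04, 0.011]
ft_force: [-0.5, 0.0, -0.7]
width: 39.7
```

Call:
move_arm --pt "0 0 0 0 0 0 40"

```text
t: 2.9
ee_pos: [538.9, -21.5, 142.1]
orientation: [-3.141, 0.041, 0.004]
ft_force: [1.1, -0.1, -0.2]
width: 40.0
```

```bash
python3 - <<'E'
from h import *
o=get_obs();print(o["ee_pos"],o["orientation"],o["ft_force"],o["qvel"])
im=get_image("side");c=im["color"];save(im,"s1.png")
u=proj(im,[540,-19,110]).astype(int);print(u)
x0,y0=u[0]-110,u[1]-90
cv2.imwrite("pics/s1c.png",cv2.resize(c[y0:y0+160,x0:x0+220],None,fx=3.4,fy=3.4,interpolation=cv2.INTER_CUBIC)[:,:,::-1])
E
```

```text
[538.89996367 -21.47908912 142.13735266] [-3.14127027  0.04113382  0.00374692] [ 1.06377997 -0.08570047 -0.22584526] [-0.0017181  -0.03487609 -0.0314082   0.00017668  0.00568418  0.00195099]
[310 211]
```

View pics/s1c.png

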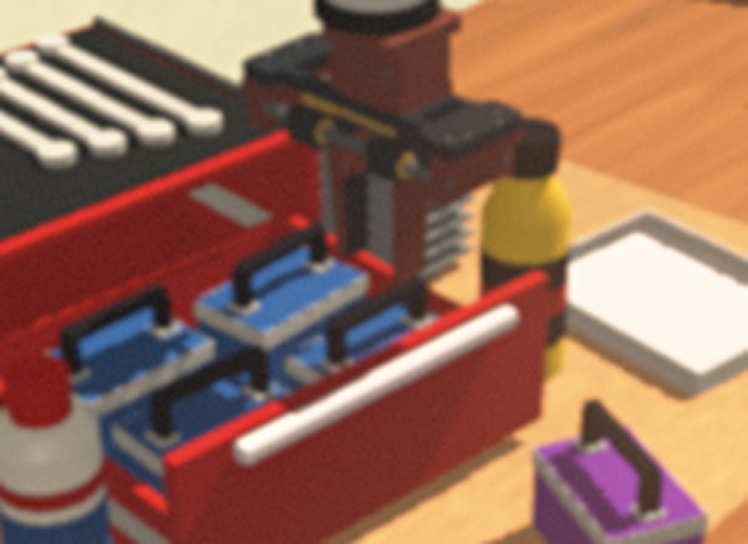

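Crop: the fingers (crop ~(380,280)) are just above T4's handle (crop ~(380,305)) and straddle it. The bottle is clear. I'll descend and grasp.

Call:
move_arm --pt "1 1 -25 0 0 0 40" --pt "1 1 -42 0 0 0 40" --pt "1 1 -50 0 0 0 40" --pt "1 1 -50 0 0 0 40" --pt "1 1 -50 0 0 0 40"

```text
t: 3.37
ee_pos: [541.3, -20.5, 93.8]
orientation: [3.141, -0.041, 0.002]
ft_force: [0.1, -0.1, 0.5]
width: 39.8
```

Call:
move_arm --pt "0 0 0 0 0 0 20" --pt "0 0 0 0 0 0 6" --pt "0 0 0 0 0 0 0" --pt "0 0 0 0 0 0 0" --pt "0 0 0 0 0 0 0"

```text
t: 3.78
ee_pos: [540.9, -20.2, 93.1]
orientation: [3.141, -0.041, 0.001]
ft_force: [0.1, 1.1, 0.9]
width: 11.8
```

Call:
move_arm --pt "0 0 5 0 0 0 0" --pt "0 0 12 0 0 0 0" --pt "0 0 20 0 0 0 0" --pt "0 0 20 0 0 0 0" --pt "0 0 20 0 0 0 0"

```text
t: 4.2
ee_pos: [541.1, -20.2, 113.5]
orientation: [3.141, -0.041, 0.002]
ft_force: [0.9, -0.6, -1.5]
width: 11.8
```

T4 is light: about -1.5 N on the wrist, where a loaded tin would read -5.4 N or more. I'll put it back and go to T2 at (638,-28).

Call:
move_arm --pt "0 0 -10 0 0 0 0" --pt "0 0 -17 0 0 0 0" --pt "0 0 -20 0 0 0 0" --pt "0 0 -20 0 0 0 0" --pt "0 0 -20 0 0 0 40"

```text
t: 4.62
ee_pos: [541.0, -20.2, 92.3]
orientation: [-3.141, 0.041, -0.001]
ft_force: [0.6, 0.3, -0.4]
width: 15.4
```

Call:
move_arm --pt "0 0 0 0 0 0 40" --pt "0 0 0 0 0 0 40" --pt "0 0 25 0 0 0 40" --pt "0 0 50 0 0 0 40" --pt "0 0 60 0 0 0 40"

```text
t: 5.03
ee_pos: [541.6, -20.3, 154.6]
orientation: [3.141, -0.041, 0.004]
ft_force: [0.6, -0.2, 0.3]
width: 40.0
```

Call:
move_arm --pt "35 -3 0 0 0 0.01 40" --pt "70 -6 0 0 0 0.01 40" --pt "97 -8 0 0 0 0.01 40" --pt "97 -8 0 0 0 0.01 40" --pt "97 -8 0 0 0 0.01 40"

```text
t: 5.45
ee_pos: [637.9, -28.3, 151.6]
orientation: [-3.141, 0.025, 0.001]
ft_force: [-0.4, -0.4, -0.6]
width: 39.7
```

Call:
move_arm --pt "0 0 -25 0 0 0 40" --pt "0 0 -45 0 0 0 40" --pt "0 0 -59 0 0 0 40" --pt "0 0 -59 0 0 0 40" --pt "0 0 -59 0 0 0 40"

```text
t: 5.87
ee_pos: [636.2, -28.1, 92.9]
orientation: [-3.141, 0.025, 0.004]
ft_force: [0.2, 0.6, 1.3]
width: 40.0
```

Call:
move_arm --pt "0 0 0 0 0 0 20" --pt "0 0 0 0 0 0 6" --pt "0 0 0 0 0 0 0" --pt "0 0 0 0 0 0 0" --pt "0 0 0 0 0 0 0"

```text
t: 6.28
ee_pos: [638.2, -28.3, 94.5]
orientation: [3.141, -0.025, 0.002]
ft_force: [-0.1, -0.4, -2.1]
width: 12.1
```

Call:
move_arm --pt "0 0 5 0 0 0 0" --pt "0 0 12 0 0 0 0" --pt "0 0 20 0 0 0 0" --pt "0 0 20 0 0 0 0" --pt "0 0 20 0 0 0 0"

```text
t: 6.7
ee_pos: [638.2, -28.2, 114.6]
orientation: [3.141, -0.025, 0.003]
ft_force: [0.2, -0.0, -2.6]
width: 11.4
```

T2 is light too (-2.6 N). I'll put it back and go to T1 at (657,99).

Call:
move_arm --pt "0 0 -10 0 0 0 0" --pt "0 0 -17 0 0 0 0" --pt "0 0 -21 0 0 0 0" --pt "0 0 -21 0 0 0 0" --pt "0 0 -21 0 0 0 40"

```text
t: 7.12
ee_pos: [638.3, -28.3, 92.6]
orientation: [3.141, -0.025, 0.002]
ft_force: [-0.1, 0.4, -1.0]
width: 15.9
```

Call:
move_arm --pt "0 0 0 0 0 0 40" --pt "0 0 0 0 0 0 40" --pt "0 0 25 0 0 0 40" --pt "0 0 50 0 0 0 40" --pt "0 0 60 0 0 0 40"

```text
t: 7.53
ee_pos: [638.7, -28.3, 154.8]
orientation: [3.141, -0.025, 0.004]
ft_force: [0.5, 1.3, 0.9]
width: 40.2
```

Call:
move_arm --pt "5 35 0 0 0 0.047 40" --pt "10 70 0 0 0 0.047 40" --pt "15 100 0 0 0 0.047 40" --pt "19 128 0 0 0 0.047 40" --pt "19 128 0 0 0 0.047 40"

```text
t: 7.95
ee_pos: [656.9, 104.4, 152.0]
orientation: [-3.14, -0.054, -0.001]
ft_force: [-0.2, 0.5, -0.6]
width: 40.4
```

Call:
move_arm --pt "0 0 -25 0 0 0 40" --pt "0 0 -45 0 0 0 40" --pt "0 0 -59 0 0 0 40" --pt "0 0 -59 0 0 0 40" --pt "0 0 -59 0 0 0 40"

```text
t: 8.37
ee_pos: [655.9, 99.2, 92.6]
orientation: [3.141, 0.048, -0.004]
ft_force: [0.7, -0.2, -0.1]
width: 39.8
```

Call:
move_arm --pt "0 0 0 0 0 0 20" --pt "0 0 0 0 0 0 6" --pt "0 0 0 0 0 0 0" --pt "0 0 0 0 0 0 0" --pt "0 0 0 0 0 0 0"

```text
t: 8.78
ee_pos: [657.9, 99.9, 94.8]
orientation: [-3.141, -0.048, -0.005]
ft_force: [1.1, 1.8, -0.5]
width: 11.6
```

Call:
move_arm --pt "0 0 5 0 0 0 0" --pt "0 0 12 0 0 0 0" --pt "0 0 20 0 0 0 0" --pt "0 0 20 0 0 0 0" --pt "0 0 20 0 0 0 0"

```text
t: 9.2
ee_pos: [656.8, 99.8, 114.3]
orientation: [-3.141, -0.049, -0.001]
ft_force: [-0.5, -0.4, -6.3]
width: 11.9
```

T1 is the loaded one (-6.3 N). I'll carry it high over the bottle to the tray.

Call:
move_arm --pt "0 0 20 0 0 0 0" --pt "0 0 55 0 0 0 0" --pt "0 0 95 0 0 0 0" --pt "0 0 135 0 0 0 0" --pt "0 0 170 0 0 0 0"

```text
t: 9.62
ee_pos: [656.3, 99.8, 285.7]
orientation: [-3.141, -0.049, -0.0]
ft_force: [1.6, -0.3, -5.2]
width: 11.8
```

Call:
move_arm --pt "-5 -13 10 0 0 -0.02 0" --pt "-15 -38 10 0 0 -0.04 0" --pt "-28 -70 10 0 0 -0.06 0" --pt "-41 -103 10 0 0 -0.08 0" --pt "-54 -136 10 0 0 -0.1 0"

```text
t: 10.03
ee_pos: [600.2, -37.9, 291.5]
orientation: [3.139, -0.11, -0.005]
ft_force: [0.5, -0.6, -6.0]
width: 11.6
```

Call:
move_arm --pt "-13 -33 0 0 0 -0.03 0" --pt "-26 -66 0 0 0 -0.03 0" --pt "-39 -99 0 0 0 -0.03 0" --pt "-52 -132 0 0 0 -0.03 0" --pt "-65 -165 0 0 0 -0.03 0"

```text
t: 10.45
ee_pos: [534.9, -202.9, 291.6]
orientation: [-3.137, 0.157, 0.005]
ft_force: [-0.2, 0.5, -5.9]
width: 11.6
```

Call:
move_arm --pt "-13 -33 0 0 0 0 0" --pt "-25 -63 0 0 0 0 0" --pt "-34 -85 0 0 0 0 0" --pt "-38 -96 0 0 0 0 0" --pt "-38 -96 0 0 0 0 0"

```text
t: 10.87
ee_pos: [497.2, -299.4, 291.9]
orientation: [-3.137, 0.162, 0.004]
ft_force: [-0.3, 0.8, -5.4]
width: 12.0
```

Call:
move_arm --pt "2 1 -20 0 0 0 0" --pt "2 1 -55 0 0 0 0" --pt "2 1 -90 0 0 0 0" --pt "2 1 -125 0 0 0 0" --pt "2 1 -150 0 0 0 0"

```text
t: 11.28
ee_pos: [499.7, -294.2, 139.9]
orientation: [-3.135, 0.155, 0.006]
ft_force: [-0.4, 0.1, -6.5]
width: 11.7
```

Call:
move_arm --pt "0 0 -15 0 0 0 0" --pt "0 0 -25 0 0 0 0" --pt "0 0 -30 0 0 0 0" --pt "0 0 -30 0 0 0 0" --pt "0 0 -30 0 0 0 0"

```text
t: 11.7
ee_pos: [502.1, -296.2, 114.3]
orientation: [3.137, -0.155, 0.001]
ft_force: [0.7, -0.4, -5.0]
width: 11.9
```

```bash
python3 - <<'E'
from h import *
o=get_obs();print(o["ee_pos"],o["orientation"],o["ft_force"])
a=get_image("top");b=get_image("side")
A=cv2.resize(a["color"][180:330,380:530],(400,400),interpolation=cv2.INTER_CUBIC)
B=cv2.resize(b["color"][110:260,320:470],(400,400),interpolation=cv2.INTER_CUBIC)
cv2.imwrite("pics/p.png",np.hstack([A,B])[:,:,::-1])
E
```

```text
[ 502.12093354 -296.22538998  114.26095606] [ 3.13737691e+00 -1.55189239e-01  1.28788293e-03] [ 0.65420999 -0.35889174 -5.01518243]
```

View pics/p.png

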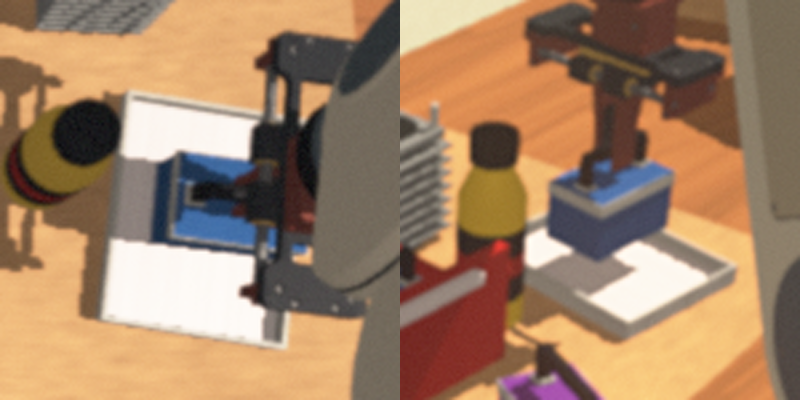

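Both views show the tin upright and over the middle of the tray (left half ~(235,195), right half ~(610,215)). I'll lower it gently.

Call:
move_arm --pt "0 0 -10 0 0 0 0" --pt "0 0 -19 0 0 0 0" --pt "0 0 -26 0 0 0 0" --pt "0 0 -31 0 0 0 0" --pt "0 0 -35 0 0 0 0"

```text
t: 12.22
ee_pos: [501.1, -295.9, 77.5]
orientation: [-3.137, 0.155, 0.002]
ft_force: [-0.8, -0.1, -5.5]
width: 11.8
```

Call:
move_arm --pt "0 0 -2 0 0 0 0" --pt "0 0 -3 0 0 0 0" --pt "0 0 -3 0 0 0 0" --pt "0 0 -3 0 0 0 0" --pt "0 0 -3 0 0 0 0"

```text
t: 12.63
ee_pos: [501.8, -295.8, 76.5]
orientation: [-3.137, 0.155, -0.0]
ft_force: [-2.8, 5.3, 5.4]
width: 11.9
```

In contact: force z went from -5.5 to +5.4 N. I'll release and retreat upward.

Call:
move_arm --pt "0 0 1 0 0 0 0" --pt "0 0 1 0 0 0 20" --pt "0 0 1 0 0 0 40" --pt "0 0 1 0 0 0 40" --pt "0 0 1 0 0 0 40"

```text
t: 13.05
ee_pos: [501.9, -296.6, 76.9]
orientation: [3.137, -0.156, 0.001]
ft_force: [0.0, 1.5, -0.0]
width: 35.3
```

Call:
move_arm --pt "0 0 15 0 0 0 40" --pt "0 0 50 0 0 0 40" --pt "0 0 90 0 0 0 40" --pt "0 0 130 0 0 0 40" --pt "0 0 150 0 0 0 10"

```text
t: 13.47
ee_pos: [503.3, -297.4, 231.6]
orientation: [3.135, -0.155, 0.008]
ft_force: [1.1, -0.1, -0.2]
width: 36.7
```

Now go in front of the drawer pull with the fingers shut. I'll also check the tray and refine the pull position.

Call:
move_arm --pt "-8 36 0 0 0 0.06 0" --pt "-16 72 0 0 0 0.06 0" --pt "-24 108 0 0 0 0.06 0" --pt "-32 144 0 0 0 0.06 0" --pt "-40 180 0 0 0 0.06 0"

```text
t: 13.88
ee_pos: [461.1, -115.0, 226.9]
orientation: [3.141, -0.062, 0.001]
ft_force: [-0.2, 0.2, 0.3]
width: 3.7
```

Call:
move_arm --pt "-8 36 0 0 0 0 0" --pt "-16 72 0 0 0 0 0" --pt "-24 108 0 0 0 0 0" --pt "-32 144 0 0 0 0 0" --pt "-37 166 0 0 0 0 0"

```text
t: 14.3
ee_pos: [423.7, 52.2, 226.9]
orientation: [-3.141, 0.06, -0.001]
ft_force: [0.7, 0.3, -0.8]
width: 0.6
```

Call:
move_arm --pt "0 0 0 0 0 0 0"

```text
t: 14.38
ee_pos: [423.6, 52.7, 226.9]
orientation: [-3.14, 0.056, -0.0]
ft_force: [0.7, 0.0, 0.2]
width: 0.6
```

```bash
python3 - <<'E'
from h import *
o=get_obs();print(o["ee_pos"],o["orientation"],o["ft_force"],o["width"])
a=get_image("top");b=get_image("side")
for im in(a,b):print([(m["p"],atz(im,m["location"][1],m["location"][0],118)) for m in mark_of(im,"drawer_pull")])
A=cv2.resize(a["color"][120:330,220:520],(560,392),interpolation=cv2.INTER_CUBIC)
B=cv2.resize(b["color"][110:330,200:470],(480,392),interpolation=cv2.INTER_CUBIC)
cv2.imwrite("pics/q.png",cv2.resize(np.hstack([A,B]),(800,302))[:,:,::-1])
E
```

```text
[423.64596639  52.73538243 226.87687327] [-3.14032704e+00  5.58382577e-02 -3.26494898e-04] [0.69905835 0.03225119 0.24155791] 0.588613409863092
[]
[]
```

View pics/q.png

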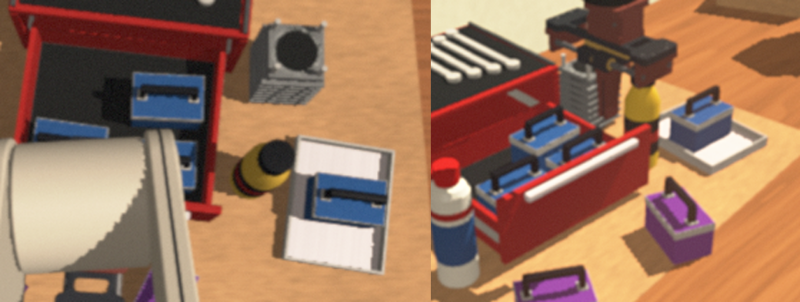

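The tin stands upright in the tray, and the other three stand in the drawer. The fingers are shut, ahead of the pull. I'll descend and push.

Call:
move_arm --pt "-2 0 -35 0 0 0 0" --pt "-2 0 -70 0 0 0 0" --pt "-2 0 -105 0 0 0 0" --pt "-2 0 -122 0 0 0 0" --pt "-2 0 -122 0 0 0 0"

```text
t: 15.0
ee_pos: [420.3, 48.4, 101.5]
orientation: [3.14, -0.065, -0.011]
ft_force: [0.5, -0.8, 0.2]
width: 0.6
```

Call:
move_arm --pt "8 0 0 0 0 0 0" --pt "16 0 0 0 0 0 0" --pt "22 0 0 0 0 0 0" --pt "27 0 0 0 0 0 0" --pt "32 0 0 0 0 0 0"

```text
t: 15.42
ee_pos: [456.3, 49.8, 105.8]
orientation: [-3.141, 0.062, -0.004]
ft_force: [-0.1, -0.7, 1.1]
width: 0.7
```

Call:
move_arm --pt "4 0 0 0 0 0 0" --pt "9 0 0 0 0 0 0" --pt "15 -1 0 0 0 0 0" --pt "22 -1 0 0 0 0 0" --pt "30 -1 0 0 0 0 0"

```text
t: 15.83
ee_pos: [484.5, 48.5, 104.5]
orientation: [3.14, -0.061, -0.002]
ft_force: [-4.2, -1.8, -0.5]
width: 0.6
```

Call:
move_arm --pt "9 0 0 0 0 0 0" --pt "18 -1 0 0 0 0 0" --pt "27 -1 0 0 0 0 0" --pt "36 -1 0 0 0 0 0" --pt "45 -2 0 0 0 0 0"

```text
t: 16.25
ee_pos: [530.5, 46.9, 104.5]
orientation: [-3.141, 0.061, 0.0]
ft_force: [-3.6, 0.7, -0.8]
width: 0.1
```

Call:
move_arm --pt "9 0 0 0 0 0 0" --pt "18 -1 0 0 0 0 0" --pt "27 -1 0 0 0 0 0" --pt "36 -1 0 0 0 0 0" --pt "45 -2 0 0 0 0 0"

```text
t: 16.67
ee_pos: [575.5, 44.9, 104.6]
orientation: [-3.141, 0.061, 0.0]
ft_force: [-4.0, 0.2, -1.8]
width: 0.5
```

Call:
move_arm --pt "9 0 0 0 0 0 0" --pt "18 -1 0 0 0 0 0" --pt "27 -1 0 0 0 0 0" --pt "36 -1 0 0 0 0 0" --pt "45 -2 0 0 0 0 0"

```text
t: 17.08
ee_pos: [620.6, 42.8, 104.7]
orientation: [-3.141, 0.061, -0.0]
ft_force: [-3.7, 0.2, -0.4]
width: 0.4
```

Call:
move_arm --pt "9 0 0 0 0 0 0" --pt "18 -1 0 0 0 0 0" --pt "26 -1 0 0 0 0 0" --pt "33 -1 0 0 0 0 0" --pt "40 -2 0 0 0 0 0"

```text
t: 17.5
ee_pos: [660.5, 41.0, 104.8]
orientation: [-3.141, 0.061, -0.0]
ft_force: [-3.3, 1.3, 1.4]
width: 0.4
```

Call:
move_arm --pt "5 0 0 0 0 0 0" --pt "9 0 0 0 0 0 0" --pt "13 0 0 0 0 0 0" --pt "16 -1 0 0 0 0 0" --pt "19 -1 0 0 0 0 0"

```text
t: 17.92
ee_pos: [678.9, 40.0, 104.7]
orientation: [-3.141, 0.061, -0.0]
ft_force: [-2.5, 0.2, 0.7]
width: 0.3
```

```bash
python3 - <<'E'
from h import *
o=get_obs();print(o["ee_pos"],o["ft_force"])
b=get_image("side")
B=cv2.resize(b["color"][110:330,110:430],(800,550),interpolation=cv2.INTER_CUBIC)
cv2.imwrite("pics/r.png",B[:,:,::-1])
E
```

```text
[678.8575181   39.98778315 104.72808904] [-2.46616025  0.15638487  0.72623154]
```

View pics/r.png

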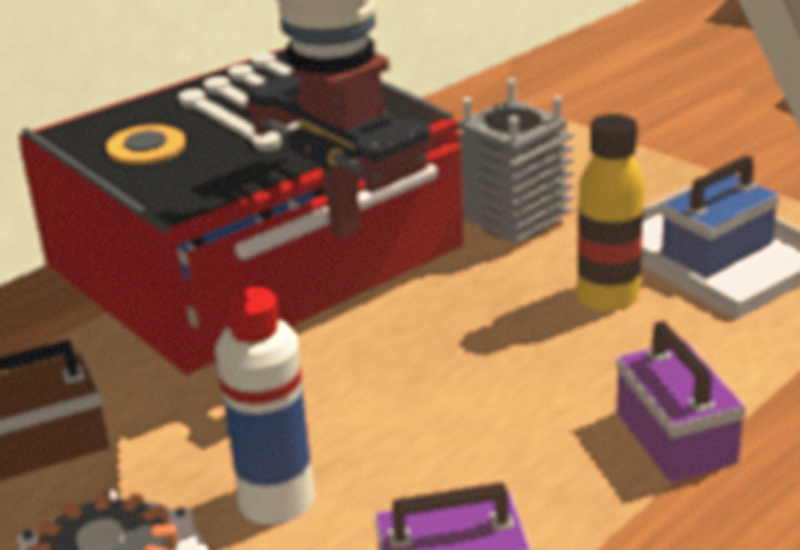

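The drawer is nearly shut, with a small gap at the left end (~(185,255)). I'll keep pushing slowly until it meets the stop.

Call:
move_arm --pt "3 0 0 0 0 0 0" --pt "6 0 0 0 0 0 0" --pt "8 0 0 0 0 0 0" --pt "10 0 0 0 0 0 0" --pt "12 0 0 0 0 0 0"

```text
t: 18.38
ee_pos: [685.5, 39.6, 104.7]
orientation: [3.14, -0.062, -0.019]
ft_force: [-27.8, -1.4, 21.5]
width: 0.5
```

Call:
move_arm --pt "-5 0 0 0 0 0 0" --pt "-15 0 0 0 0 0 0" --pt "-35 0 0 0 0 0 0" --pt "-70 0 10 0 0 0 0" --pt "-100 0 40 0 0 0 0"

```text
t: 18.8
ee_pos: [587.2, 39.7, 140.7]
orientation: [3.141, -0.061, -0.01]
ft_force: [-0.4, -0.3, 0.3]
width: 0.4
```

Call:
move_arm --pt "-30 -20 30 0 0 0 0" --pt "-65 -35 50 0 0 0 0" --pt "-95 -60 60 0 0 0 0" --pt "-120 -90 70 0 0 0 0" --pt "-140 -120 80 0 0 0 0"

```text
t: 19.22
ee_pos: [449.5, -80.4, 225.0]
orientation: [3.141, -0.058, 0.003]
ft_force: [-0.1, -0.9, -0.2]
width: 0.4
```

```bash
python3 - <<'E'
from fit import *
np.set_printoptions(precision=3,suppress=True)
o=get_obs();print(o["t"],o["ee_pos"],o["ft_force"])
a=get_image("top");b=get_image("side")
for im in(a,b):print([(m["p"],m["location"],atz(im,m["location"][1],m["location"][0],118)) for m in mark_of(im,"drawer_pull")])
A=cv2.resize(a["color"][90:310,160:510],(800,503),interpolation=cv2.INTER_CUBIC)
B=cv2.resize(b["color"][150:250,110:310],(800,400),interpolation=cv2.INTER_CUBIC)
cv2.imwrite("pics/e.png",np.vstack([A,B])[:,:,::-1])
cv2.imwrite("pics/e1.png",cv2.resize(np.vstack([A,B]),(530,598))[:,:,::-1])
E
```

```text
19.2167 [449.47  -80.446 225.017] [-0.074 -0.905 -0.188]
[(0.88, [155.6, 308.6], array([687.878,  30.998, 118.   ]))]
[(0.62, [196.2, 242.5], array([689.36 ,  46.024, 118.   ]))]
```

View pics/e1.png

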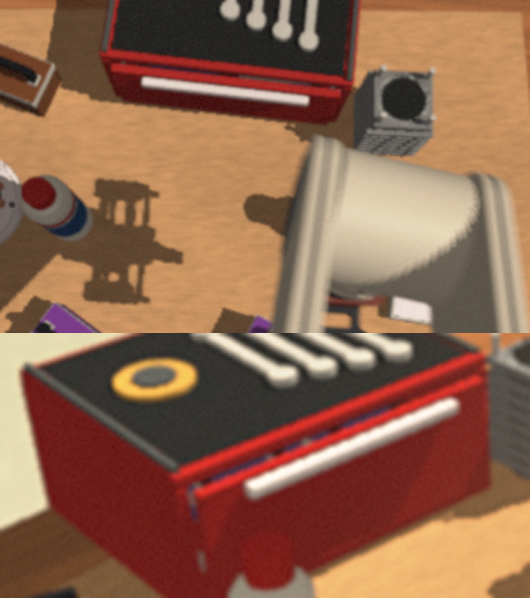

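I need to check whether the drawer is shut to within 6 mm. The left end in the side view shows a dark/bluish slit.

```bash
python3 - <<'E'
from h import *
np.set_printoptions(precision=1,suppress=True)
a=get_image("top");b=get_image("side")
def crop(im,x,y,w,h,s):
    return cv2.resize(im["color"][y:y+h,x:x+w],None,fx=s,fy=s,interpolation=cv2.INTER_CUBIC)
A=crop(a,220,110,178,75,4.494); B=crop(b,165,165,178,68,4.494)
n=min(A.shape[1],B.shape[1]);O=np.vstack([A[:,:n],B[:,:n]])[:600]
print(O.shape,A.shape)
cv2.imwrite("pics/z.png",O[:,:,::-1])
E
```

```text
(600, 800, 3) (337, 800, 3)
```

View pics/z.png

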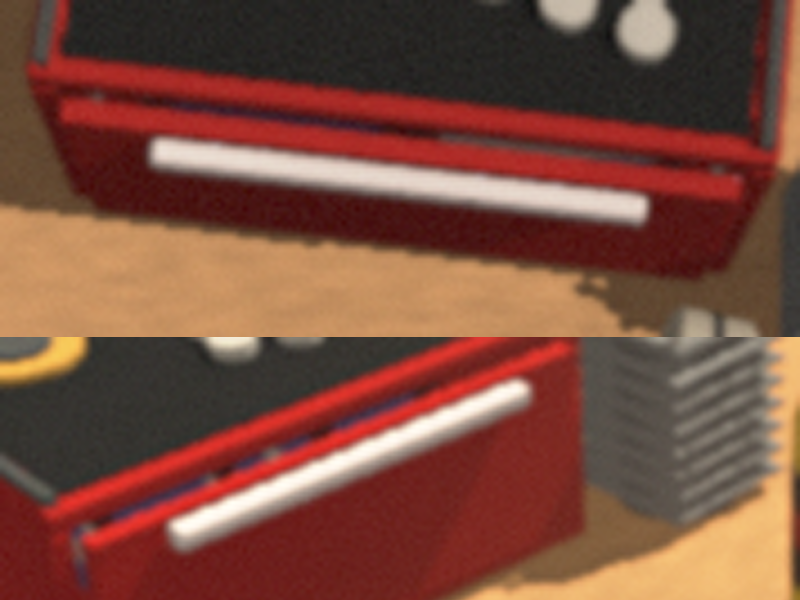

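```bash
python3 - <<'E'
from h import *
np.set_printoptions(precision=1,suppress=True)
a=get_image("top");b=get_image("side")
f=lambda u,v,z:atz(a,220+(u+.5)/4.494-.5,110+(v+.5)/4.494-.5,z)
g=lambda u,v,z:atz(b,165+(u+.5)/4.494-.5,165+(v-337+.5)/4.494-.5,z)
for n,L in dict(chest=[(30,82,145),(775,165,145)],panel_front=[(62,122,128),(740,198,128)],panel_back=[(62,103,128),(740,180,128)],pull=[(150,168,118),(648,222,118)]).items(): print(n,*[f(*p) for p in L])
# column profile through top image at several columns
for c in(250,300,350): print(c,[tuple(int(k) for k in a["color"][r,c]) for r in range(122,160)])
for n,L in dict(chestS=[(50,520,145)],panelS=[(95,548,128),(575,348,128)],pullS=[(180,549,112),(525,405,112)]).items(): print(n,*[g(*p) for p in L])
E
```

```text
chest [727.4 192.  145. ] [ 703.6 -130.4  145. ]
panel_front [716.9 180.2 128. ] [ 694.6 -118.3  128. ]
panel_back [725.7 180.8 128. ] [ 703.  -118.3  128. ]
pull [701.2 142.  118. ] [685.5 -79.1 118. ]
250 [(39, 35, 35), (60, 36, 35), (106, 34, 32), (150, 39, 35), (171, 46, 41), (171, 42, 39), (161, 42, 38), (138, 34, 29), (106, 29, 26), (86, 23, 23), (87, 24, 22), (127, 33, 31), (160, 41, 36), (172, 41, 37), (176, 44, 40), (171, 40, 37), (154, 40, 36), (116, 27, 27), (88, 12, 16), (84, 24, 20), (78, 18, 17), (76, 22, 20), (75, 19, 17), (74, 22, 21), (75, 24, 20), (72, 16, 12), (68, 4, 4), (74, 17, 14), (74, 18, 17), (72, 19, 14), (74, 24, 21), (72, 17, 12), (75, 23, 23), (78, 26, 23), (76, 27, 21), (80, 36, 28), (91, 60, 40), (124, 88, 61)]
300 [(40, 38, 37), (38, 35, 34), (39, 36, 34), (38, 37, 34), (36, 35, 31), (37, 38, 33), (36, 35, 35), (50, 39, 36), (88, 30, 26), (145, 37, 33), (167, 41, 36), (170, 43, 37), (159, 41, 36), (131, 34, 30), (97, 22, 24), (69, 28, 33), (70, 34, 46), (118, 38, 42), (156, 39, 37), (172, 47, 44), (173, 43, 38), (167, 41, 38), (146, 40, 36), (137, 91,
[... 216 characters left out ...]
, 11)]
350 [(32, 32, 31), (38, 37, 35), (37, 33, 32), (34, 36, 30), (40, 39, 34), (39, 38, 34), (35, 33, 32), (37, 38, 35), (35, 34, 31), (42, 38, 36), (37, 35, 35), (37, 38, 34), (40, 38, 37), (66, 37, 33), (119, 36, 33), (155, 38, 35), (171, 44, 40), (170, 43, 39), (157, 36, 31), (131, 36, 31), (101, 30, 29), (86, 50, 46), (97, 66, 59), (135, 56, 52), (160, 44, 40), (171, 43, 40), (170, 39, 34), (169, 45, 40), (141, 38, 36), (143, 102, 95), (198, 175, 167), (224, 206, 194), (230, 216, 206), (227, 212, 201), (215, 194, 185), (167, 151, 143), (117, 99, 93), (93, 57, 55)]
chestS [727.1 195.4 145. ]
panelS [715.4 181.1 128. ] [ 692.9 -118.7  128. ]
pullS [707.2 139.6 112. ] [688.3 -75.5 112. ]
```

The panel front is about 10–11 mm ahead of the chest face (12 nominal) in both views, so the drawer is shut. I'll clear the view for a last check of the tray tin and the bystanders.

Call:
move_arm --pt "-6 35 10 0 0 0 0" --pt "-12 70 20 0 0 0 0" --pt "-18 105 30 0 0 0 0" --pt "-26 132 40 0 0 0 0" --pt "-26 132 40 0 0 0 0"

```text
t: 20.03
ee_pos: [425.1, 56.2, 265.2]
orientation: [-3.14, 0.053, -0.002]
ft_force: [0.7, -0.3, -0.8]
width: 0.7
```

```bash
python3 - <<'E'
from fit import *
np.set_printoptions(precision=3,suppress=True)
a=get_image("top");b=get_image("side")
hsv=cv2.cvtColor(a["color"],cv2.COLOR_RGB2HSV)
m=((hsv[...,0]>98)&(hsv[...,0]<122)&(hsv[...,1]>110)&(hsv[...,2]>40)).astype(np.uint8);m[:,:415]=0;m[:,505:]=0;m[:200]=0;m[330:]=0
print("tin",hull_fit(a,m,box(64,100,4,64),(502,-296,-.1)))
w=((hsv[...,1]<40)&(hsv[...,2]>150)).astype(np.uint8)
for im in(a,b):
  for l in("drip_tray","spray_can","oil_bottle","stator_cover","barrel"):
    print(l,[(round(q["p"],2),atz(im,q["location"][1],q["location"][0],0)[:2]) for q in mark_of(im,l)[:1]])
A=cv2.resize(a["color"][190:330,395:515],(480,560),interpolation=cv2.INTER_CUBIC)
cv2.imwrite("pics/t.png",A[:,:,::-1])
E
```

```text
tin (array([ 503.523, -298.141,    0.012]), np.float64(0.8382327830793139))
drip_tray [(0.8, array([ 495.593, -288.673]))]
spray_can []
oil_bottle [(0.76, array([ 534.259, -156.455]))]
stator_cover [(0.77, array([561.878, 389.415]))]
barrel [(0.56, array([ 699.417, -200.696]))]
drip_tray [(0.9, array([ 485.916, -289.223]))]
spray_can [(0.64, array([531.768, 254.917]))]
oil_bottle [(0.91, array([ 527.281, -150.982]))]
stator_cover []
barrel []
```

View pics/t.png

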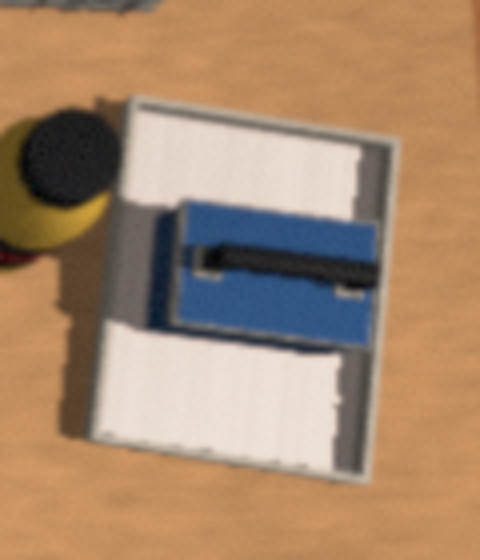

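The tin stands wholly inside the tray rim, and the bottle cap is where it was (~(413,229) in the full image). Handing in.

```bash
python3 -c "
from workcell import *
o=get_obs();print(o['t'],o['ft_force']);print(close_job())"
```

```text
20.6333 [-0.3401524   0.18940866 -0.12427297]
the job is handed in; nothing more can be done
None
```

I lifted three of the four tins. The front-right tin read about 1.5 N and the back-right about 2.6 N, so both are light and went back in the drawer. The back-left read about 6 N, so that is the loaded one. I set it in the drip tray, pushed the drawer to its stop and handed in at 20.6 s of the 67 s allowed.

Last checks:
- **Loaded tin:** it stands upright in the tray at about (503, -298) mm. The tray centre is about (501, -296), so it is well inside the rim.
- **Drawer:** the panel front measured 10–11 mm ahead of the chest face in both views, against 12 mm nominal. The push ended on a firm stop at 28 N. I read this as shut within tolerance, though the image measurement is only good to about 2 mm.
- **Other three tins:** I could not see them fully once the drawer was shut. They stood upright before the push, and I closed it slowly.
- **Bystanders:** the networks' positions differ from the start by up to about 10 mm. The fixed tray's reading moved by more than that, so I take it as network noise. In its last reading the side view did not find the barrel or stator cover, and the top view did not find the spray can. I felt no contact with any of them.
- **Disagreement:** the chest's angle measured -0.07 rad after shutting, but I had used -0.04 for the push. The drawer still shut.

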